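Fit the hub with the matching keyway on the test shaft

TASK

Three gold hubs with torque arms stand beside the white test station. Fit onto the station's upright keyed shaft the one hub whose keyway lines up with the red key when its arm lies between the two black posts: lower it over the shaft until it sits flat on the white base plate, arm between the posts, and let go. Leave the other two hubs where they stand.

Things in the scene. Friction and masses are not known exactly. Their poses are not given: they have to be found in the camera images.
- hub_a: sizes in mm: gold octagonal hub, 58 across flats (24 wide, facing +-x, +-y, diagonals), 30 high, 0.2 kg; through bore 25 wide. Torque arm: bar 16 wide, 10 high, level with the underside, ends 100 from the axis (black dot). Origin: bore axis, underside; x along arm, y left of arm seen from above, z up. Keyway: full-height slot, 13 wide, out to 24 from the axis, towards +y (left of the arm).
- hub_b: sizes in mm: gold octagonal hub, 58 across flats (24 wide, facing +-x, +-y, diagonals), 30 high, 0.2 kg; through bore 25 wide. Torque arm: bar 16 wide, 10 high, level with the underside, ends 100 from the axis (black dot). Origin: bore axis, underside; x along arm, y left of arm seen from above, z up. Keyway: full-height slot, 13 wide, out to 24 from the axis, towards -y (right of the arm).
- hub_c: sizes in mm: gold octagonal hub, 58 across flats (24 wide, facing +-x, +-y, diagonals), 30 high, 0.2 kg; through bore 25 wide. Torque arm: bar 16 wide, 10 high, level with the underside, ends 100 from the axis (black dot). Origin: bore axis, underside; x along arm, y left of arm seen from above, z up. Keyway: full-height slot, 13 wide, out to 24 from the axis, towards -x (opposite the arm).
- station: sizes in mm: fixed test station. White plate 215 x 140 (x -62 to 152), top at z 20. Origin: shaft axis at table height; x from shaft to midway between posts, z up. Upright steel shaft 19 thick, tapered from z 44 to an 8 thick nose at z 58. Two black posts 16 thick at x 85, y +-33, to z 55; grey box x 118 to 148, to z 48. A hub has 3 mm play on the shaft; seated, its underside lies on the plate.
- key (a point): the red key: 6 mm wide ridge on the shaft's +y side (left of the posts, seen from above), from the plate to 42 mm above the table (narrowed on top), standing out to 19 mm from the shaft axis. Point: its top, 12 mm from the axis; axes as the station's. A painted red line on the plate points the same way. A hub's keyway must come over it; it leaves about 10 degrees of play.
There are look-alikes about, which are no part of the job. Leave any pink or turquoise look-alike of the hub_a alone.

How it is judged:
By the outcome, as a careful person would: the job done as asked, in the order asked, and still so for the second after the job is handed in, with the robot touching nothing.
It also fails if it takes over 40 s, if anything falls off the work surface, if the arm or the gripper's body presses on something with over 40 N, if the wrist force passes 120 N, or if a joint passes its speed limit or range.

ROBOT

A 7-joint arm with a two-finger parallel gripper is mounted at the origin on the work surface. World frame = base frame: x ahead of the robot, y to its left, z up, the work surface at z = 0. Lengths are in m, angles in rad, forces in N, time in s.
With the tool pointing down it reaches from about 0.425 to 0.875 m from the base axis. Payload 4.7 kg.
Tool frame: the origin (TCP) lies at the very end of the fingers, on their centre line; the grasp point (between the pads) lies 19 mm behind it; z points along the fingers, y is the line along which they close (so a half turn about z gives the same grasp; the last joint's range is limited). The gripper opens to 87 mm and grips with 3 to 60 N. Pads are 19 mm wide; open, the fingers measure 117 mm over their backs; the gripper's body (75 mm by 190 mm) begins 51 mm behind the grasp point.
Start: joints at [1.149, 0.321, -0.07, 1.45, 0.023, 1.371, -0.057], TCP at [0.274, -0.589, 0.223] pointing down, gripper open.
Joint ranges: [-2.86, 2.86], [-0.3, 2.09], [-1.38, 1.24], [0.06, 2.45], [-1.56, 4.7], [0.09, 2.05], [-2.69, 2.69]. Speed limits (rad/s): [2.57, 2.57, 3.14, 3.14, 3.14, 3.14, 3.14].

INTERFACE

Orientations are given as a rotation vector (axis times angle).
In Python, from bench import ctrl, imaging, ticket gives the robot as it stands.
- The arm moves only by the tool jog_arm, never from a script. Its argument "rows" is text: rows parted by semicolons, each of 7 numbers parted by spaces: the shift along the tool's x, y, z in cm, then the turn, a rotation vector about the tool's x, y, z in rad, then the closure, from -1 (fully open) to 1 (shut), so that 0 is half open. A call has 1 to 5 rows; each row shifts and turns the commanded pose from where the row before left it, along the tool's axes as they then stand; what a row does not reach is not made up. A row lasts 1/8 s, in which the tool goes at most 62.5 mm and 10.7 degrees, less where a joint would pass 70% of its speed; a pose out of reach is approached as far as the arm can. A call with a gripper value outside its range is refused whole. The fingers move at their own pace and stop on an object; "force" is the grip in N (left out, the last holds). Time passes only in rows, so rows that do not move let the fingers close. It gives the time, the measured TCP pose, the force, the opening and the grip force at its end, in the units of the state.
- ctrl.get_state(): the state, without advancing time (a new reading comes with each control period).
- imaging.get_image(name): name is "scene" or "top"; returns a dict with "img" (420x560x3 uint8, blue, green, red), "vertical_fov" (degrees; the focal length in pixels is half the picture's height over the tangent of half this angle, whatever the lens; pixels are square), "cx", "cy" (the principal point, pixels), "k1" (the pictures are not rectified: a ray, as slopes to the right and down, at radius r is drawn at 1 + k1 r^2 times it, then the intrinsics apply), "origin" and "orientation" of the camera in the world. Camera axes: x right, y down, z forward; pixel columns grow to the right and rows downward; lengths in m; the calibration is good to about 2 mm. A picture is of the moment at which its call begins. There is no depth.
- ticket.close_job(): hands the job in; it is judged then, once.
The state is a dict: "time": time; "joint_positions": joint angles; "qd": joint speeds; "joint_torque": joint torques, N m; "position": TCP position; "tool_rot": TCP orientation; "ft_force": force on the tool from outside, world axes, zero at the start; "torque": the same for the moment, N m; "grip_width": opening from 0.0 (shut) to 1.0 (fully open); "grip_force": force on a finger pad.
Only numpy, scipy, OpenCV 4.12 (cv2) and the standard library are available. Lean on these libraries where they do the work, as an engineer would, in place of code of your own. Each camera call takes 0.05 s, during which the arm holds its last target. There are 200 camera calls.

## Working session

There is one attempt and no reset: what is moved stays moved. The work goes in short steps, Python scripts to look and compute and a tool call to move; the robot and the scene stay as the last step left them, time stands still between calls to the robot, and variables do not carry over. Pictures are saved under pics/ and viewed, at most 10 in all, crops included, and the job is handed in when it is done.

Besides the shell and the picture viewer there is one more tool, called after "Call:" by a JSON object that holds its "name" and its "arguments". jog_arm: Moves the arm, as the interface text tells. Its arguments: {"type":"object","properties":{"rows":{"type":"string"},"force":{"type":"number"}},"required":["rows"]}

```bash
mkdir -p pics
python3 - <<'E'
from bench import ctrl, imaging
import cv2
for n in ("scene","top"):
    d=imaging.get_image(n); cv2.imwrite(f"pics/{n}0.png",d["img"])
    print(n,{k:v for k,v in d.items() if k!="img"})
print(ctrl.get_state())
E
```

```text
scene {'vertical_fov': 51.20618290820877, 'cx': 274.525172274292, 'cy': 211.70900613574446, 'k1': -0.1043804848050288, 'origin': array([ 1.16670561, -0.05966325,  1.00613014]), 'orientation': array([-2.08768781, -1.61455547,  0.47535558])}
top {'vertical_fov': 51.255529123797324, 'cx': 276.57613030408004, 'cy': 208.49656569915902, 'k1': -0.13534169517487588, 'origin': array([0.30763921, 0.09946274, 1.15843489]), 'orientation': array([-2.11441607,  2.12797401, -0.21319409])}
{'time': 0.1, 'joint_positions': array([ 1.14912683,  0.32173803, -0.07006076,  1.45153331,  0.02260241,
        1.37080498, -0.05690976]), 'qd': array([ 3.94069465e-04, -1.23449976e-03, -3.37447759e-04, -1.92643256e-03,
        2.64761844e-03, -1.83580157e-04, -7.32744305e-05]), 'joint_torque': array([-1.46072987e-03, -4.92575741e+01, -4.06633392e-01, -3.13399959e+01,
       -6.41336432e-02,  3.93866468e-02,  8.53620782e-05]), 'position': array([ 0.27410591, -0.5888391 ,  0.22158763]), 'tool_rot': array([-3.06572359e+00, -6.78742104e-01,  7.32422890e-04]), 'ft_force': array([-0.45157789,  0.0177297 , -0.99476074]), 'torque': array([-0.04271787,  0.01106982,  0.03254403]), 'grip_force': 0.0, 'grip_width': 0.9937135704254905}
```

View pics/top0.png

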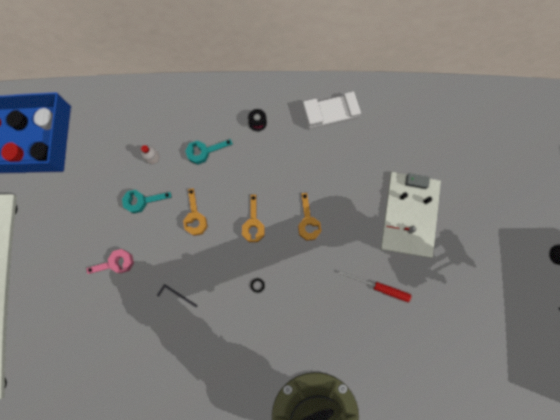

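View pics/scene0.png

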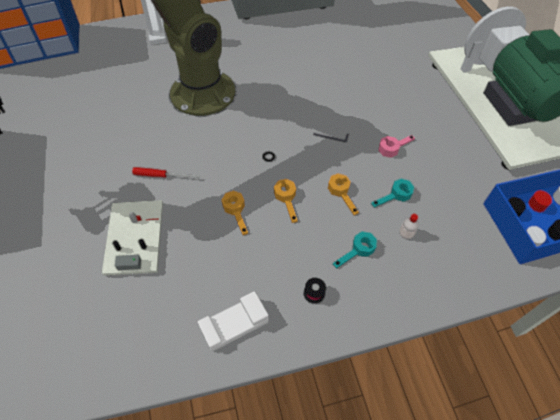

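The top view shows three gold hubs at about (195,222), (253,230) and (310,228), with the station near (412,215). I'll zoom in to see the keyways.

Run:
```python
import cv2,numpy as np
t=cv2.imread("pics/top0.png"); s=cv2.imread("pics/scene0.png")
r=lambda i,x,y,w,h,W,H:cv2.resize(i[y:y+h,x:x+w],(W,H),interpolation=cv2.INTER_CUBIC)
a=np.hstack([r(t,175,185,160,60,800,300)])
b=np.hstack([r(t,375,165,75,75*300//400+40,400,500)[:300],r(s,215,165,150,75,400,300)])
b=np.hstack([r(t,375,165,80,100,240,300),r(s,100,195,70,80,262,300),r(s,215,165,150,75,298,300)])
cv2.imwrite("pics/z1.png",np.vstack([a,b]))
```

```text
(no output)
```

View pics/z1.png

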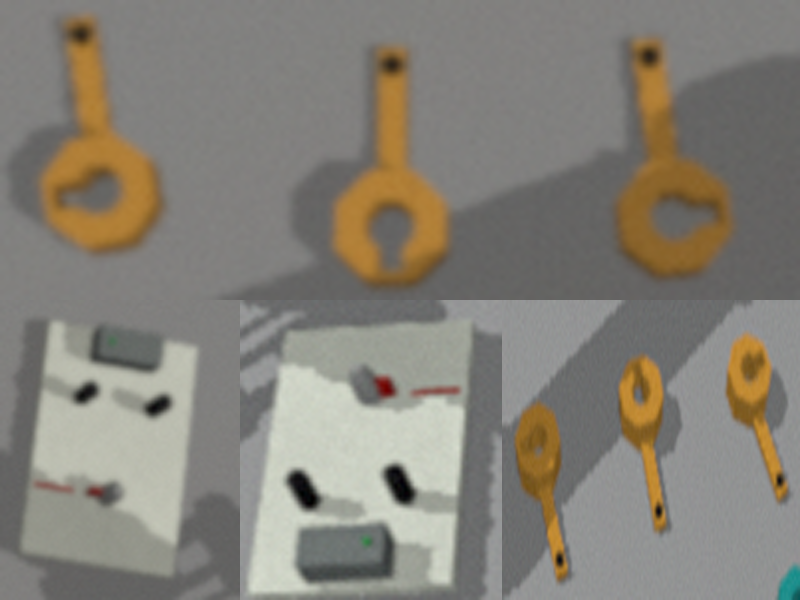

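hub_a is the left gold hub in the top view (195,222): its keyway is left of the arm. The red line and key are left of the posts, on +y. Next I'll measure it.

```bash
cat > h.py <<'E'
import numpy as np, cv2
from scipy.spatial.transform import Rotation as R
from bench import ctrl, imaging
def cast(d,uv,z):
    uv=np.atleast_2d(np.asarray(uv,float)); f=210/np.tan(np.radians(d["vertical_fov"]/2))
    q=(uv-[d["cx"],d["cy"]])/f; p=q.copy()
    for _ in range(20): p=q/(1+d["k1"]*(p**2).sum(1,keepdims=True))
    r=R.from_rotvec(d["orientation"]).apply(np.c_[p,np.ones(len(p))])
    o=np.array(d["origin"]); return (o+r*((z-o[2])/r[:,2])[:,None])[:,:2]
def project(d,P):
    f=210/np.tan(np.radians(d["vertical_fov"]/2))
    c=R.from_rotvec(d["orientation"]).inv().apply(np.atleast_2d(P)-d["origin"]); s=c[:,:2]/c[:,2:]
    return s*(1+d["k1"]*(s**2).sum(1,keepdims=True))*f+[d["cx"],d["cy"]]
def comps(m,amin=8):
    n,l,st,c=cv2.connectedComponentsWithStats(m.astype(np.uint8))
    return [(l==i,st[i,4],c[i]) for i in range(1,n) if st[i,4]>=amin]
def gold(img):
    h=cv2.cvtColor(img,cv2.COLOR_BGR2HSV); return cv2.inRange(h,(10,120,60),(28,255,255))
def hub(d,m):
    """octagon centre: filled blob, arm opened away; centroid is at mid height"""
    c=max(cv2.findContours(m.astype(np.uint8),cv2.RETR_EXTERNAL,cv2.CHAIN_APPROX_NONE)[0],key=cv2.contourArea)
    f=cv2.drawContours(np.zeros(m.shape,np.uint8),[c],-1,1,-1)
    o=cv2.morphologyEx(f,cv2.MORPH_OPEN,cv2.getStructuringElement(cv2.MORPH_ELLIPSE,(13,13)))
    return np.argwhere(o)[:,::-1].mean(0)
E
python3 - <<'E'
from h import *
for n in ("top","scene"):
    d=imaging.get_image(n); im=d["img"]; h=cv2.cvtColor(im,cv2.COLOR_BGR2HSV)
    print(n)
    for m,a,c in comps(gold(im)>0,100):
        p=hub(d,m); print(" hub",a,p.round(1),cast(d,p,.015).round(4))
        g=cv2.cvtColor(im,cv2.COLOR_BGR2GRAY)
        x,y,w,hh=cv2.boundingRect(m.astype(np.uint8)); 
        fill=cv2.morphologyEx(m.astype(np.uint8),cv2.MORPH_CLOSE,np.ones((5,5)))
        # dot: dark pixels within box far from hub
        yy,xx=np.where((g<70)); s=(xx>=x-1)&(xx<=x+w)&(yy>=y-1)&(yy<=y+hh)&(np.hypot(xx-p[0],yy-p[1])>20)
        q=np.c_[xx,yy][s]; 
        if len(q):
            wt=(80.-g[q[:,1],q[:,0]]); q=(q*wt[:,None]).sum(0)/wt.sum(); print("  dot",q,cast(d,q,.01).round(4))
    # station
    x0,y0,x1,y1=(375,160,450,262) if n=="top" else (95,192,172,282)
    sub=im[y0:y1,x0:x1].astype(int)
    m=(sub[...,1]-sub[...,0]>=7)&(sub[...,1]>110); cs=comps(m,100); 
    b=max(cs,key=lambda c:c[1])[0].astype(np.uint8)
    hl=cv2.convexHull(cv2.findContours(b,cv2.RETR_EXTERNAL,cv2.CHAIN_APPROX_NONE)[0][0] if 0 else np.argwhere(b)[:,::-1].astype(np.int32))
    w=cast(d,hl[:,0]+[x0,y0],.02); r=cv2.minAreaRect((w*1000).astype(np.float32)); print(" plate",r)
    print("  corners",np.round(cv2.boxPoints(r),1).tolist())
    for m,a,c in comps(sub.max(2)<60,5): print(" dark",a,(c+[x0,y0]).round(1),cast(d,c+[x0,y0],.0375).round(4))
    red=(sub[...,2]-sub[...,1]>30)
    for m,a,c in comps(red,4):
        q=np.argwhere(m)[:,::-1]; q=q[[q[:,0].argmin(),q[:,0].argmax()]]+[x0,y0]
        print(" red",a,(c+[x0,y0]).round(1),cast(d,q,.02).round(4).tolist())
    g=cv2.cvtColor(im,cv2.COLOR_BGR2GRAY)
    cv2.imwrite(f"pics/m_{n}.png",b*255)
E
python3 -c "
import cv2,numpy as np
a=[cv2.resize(cv2.imread('pics/m_%s.png'%n),(390,500),interpolation=0) for n in('top','scene')];cv2.imwrite('pics/m.png',np.hstack(a))"
```

```text
top
 hub 484 [194.9 223. ] [[0.4958 0.3099]]
  dot [190.703125 191.421875] [[0.5831 0.3248]]
 hub 453 [309.2 227.9] [[0.4808 0.0067]]
  dot [304.36       195.87428571] [[0.5688 0.0176]]
 hub 453 [252.6 229.7] [[0.4769 0.1564]]
  dot [252.8974359  197.50641026] [[0.5651 0.1561]]
 plate ((516.8309326171875, -269.23236083984375), (143.06137084960938, 216.655029296875), 79.44380187988281)
  corners [[397.20001220703125, -319.70001220703125], [610.2000122070312, -359.3999938964844], [636.4000244140625, -218.8000030517578], [423.3999938964844, -179.10000610351562]]
 dark 20 [403.3 195.8] [[ 0.5618 -0.2445]]
 dark 22 [427. 200.] [[ 0.5499 -0.3088]]
 red 14 [392.8 226.9] [[0.4835, -0.2031], [0.4806, -0.2273]]
 red 9 [406.4 228.3] [[0.4777, -0.249], [0.4776, -0.2572]]
scene
 hub 934 [96.5  9.3] [[-0.6057 -0.3473]]
  dot [85.39531505 14.59487924] [[-0.5895 -0.3947]]
 hub 274 [130.9   6.1] [[-0.5847 -0.2059]]
 hub 195 [nan nan] [[nan nan]]
 hub 368 [10.7 18.8] [[-0.6639 -0.7111]]
 hub 383 [49.8 29.1] [[-0.5226 -0.5357]]
 hub 122 [ 3.  56.8] [[-0.397 -0.71 ]]
 hub 513 [338.6 184.5] [[0.4963 0.30
[... 210 characters left out ...]
29.5     ] [[0.571  0.0178]]
 hub 25578 [407.9 381.4] [[1.0466 0.2817]]
  dot [367.83505104 383.84172556] [[1.0264 0.1952]]
 plate ((523.3276977539062, -268.9121398925781), (141.787353515625, 220.52914428710938), 79.59961700439453)
  corners [[402.1000061035156, -318.70001220703125], [619.0, -358.5], [644.5999755859375, -219.10000610351562], [427.70001220703125, -179.3000030517578]]
 dark 40 [116.5 245.1] [[ 0.5521 -0.3091]]
 dark 39 [142.2 243.8] [[ 0.5647 -0.2443]]
 red 23 [138.2 217.5] [[0.4633, -0.2559], [0.4693, -0.2456]]
 red 18 [152.5 218.7] [[0.4798, -0.2303], [0.484, -0.201]]h.py:24: RuntimeWarning: Mean of empty slice.
  return np.argwhere(o)[:,::-1].mean(0)
  ret = um.true_divide(
```

View pics/m.png

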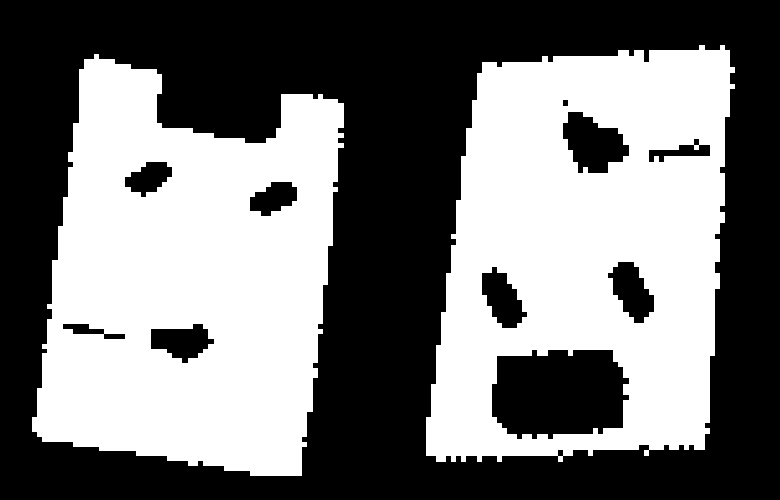

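Masks look clean: the plate, posts, box and key line separate well. Shaft is at about (0.474, -0.261) with yaw -10.5°. hub_a is at (0.496, 0.3095) with yaw 9.7°. I'll turn the tool to line up with the hub and start the transfer.

Call:
{"name": "jog_arm", "arguments": {"rows": "0 0 0 0 0 0.134 -1; 0 0 0 0 0 0.134 -1; 5 0 0 0 0 0 -1; 5 0 0 0 0 0 -1; 5 0 0 0 0 0 -1", "force": 40}}

```text
time: 0.82
position: [0.4235, -0.5639, 0.2224]
tool_rot: [-3.131, -0.262, 0.0]
ft_force: [0.5, -0.2, -0.4]
grip_width: 0.997
grip_force: 0.0
```

Call:
{"name": "jog_arm", "arguments": {"rows": "2 -5 0 0 0 0 -1; 2 -5 0 0 0 0 -1; 2 -5 0 0 0 0 -1; 2 -5 0 0 0 0 -1; 2 -5 0 0 0 0 -1"}}

```text
time: 1.45
position: [0.4792, -0.2992, 0.2225]
tool_rot: [3.13, 0.263, 0.0]
ft_force: [0.8, 0.6, -0.3]
grip_width: 1.0
grip_force: 0.0
```

Call:
{"name": "jog_arm", "arguments": {"rows": "1 -5 0 0 0 0 -1; 1 -5 0 0 0 0 -1; 1 -5 0 0 0 0 -1; 1 -5 0 0 0 0 -1; 1 -5 0 0 0 0 -1"}}

```text
time: 2.08
position: [0.4864, -0.0446, 0.2226]
tool_rot: [3.13, 0.263, 0.0]
ft_force: [0.4, -0.6, 0.4]
grip_width: 0.997
grip_force: 0.0
```

```bash
cat >> h.py <<'E'
def delta(x,y,z,yaw):
    s=ctrl.get_state(); T=R.from_rotvec(s["tool_rot"]); p=np.array(s["position"])
    G=R.from_euler("z",yaw,degrees=True)*R.from_euler("x",180,degrees=True)
    print("t",s["time"],"pos",p.round(4),"yaw",round(np.degrees(np.arctan2(*T.as_matrix()[[1,0],0])),2),"w",round(s["grip_width"]*87,1),"F",np.round(s["ft_force"],1))
    print("tool cm",(T.inv().apply(np.array([x,y,z])-p)*100).round(2),"turn",(T.inv()*G).as_rotvec().round(4))
E
python3 -c "
from h import *
delta(.496,.3095,.1,9.7)"
```

```text
t 2.075 pos [ 0.4864 -0.0446  0.2226] yaw 9.61 w 86.8 F [ 0.4 -0.6  0.4]
tool cm [  6.85 -34.76  12.24] turn [ 0.0005 -0.0002 -0.0016]
```

Call:
{"name": "jog_arm", "arguments": {"rows": "1.3 -5 0 0 0 0 -1; 1.3 -5 0 0 0 0 -1; 1.3 -5 0 0 0 0 -1; 1.3 -5 0 0 0 0 -1; 1.3 -5 2 0 0 0 -1"}}

```text
time: 2.7
position: [0.5102, 0.213, 0.2038]
tool_rot: [-3.13, -0.262, -0.006]
ft_force: [1.0, -0.4, -0.4]
grip_width: 1.002
grip_force: 0.0
```

Call:
{"name": "jog_arm", "arguments": {"rows": "0 -5 4 0 0 0 -1; 0 -4 4 0 0 0 -1; 0 0 0 0 0 0 -1; 0 0 0 0 0 0 -1"}}

```text
time: 3.2
position: [0.4945, 0.2982, 0.1236]
tool_rot: [3.13, 0.263, 0.0]
ft_force: [1.7, -0.0, -0.5]
grip_width: 0.999
grip_force: 0.0
```

```bash
python3 -c "
from h import *
delta(.496,.3095,.007,9.7)"
```

```text
t 3.2 pos [0.4945 0.2982 0.1236] yaw 9.6 w 87.0 F [ 1.7 -0.  -0.5]
tool cm [ 0.33 -1.1  11.66] turn [ 0.0006  0.     -0.0017]
```

Call:
{"name": "jog_arm", "arguments": {"rows": "0.3 -1.1 0 0 0 0 -1; 0 0 4 0 0 0 -1; 0 0 4 0 0 0 -1; 0 0 2 0 0 0 -1; 0 0 0 0 0 0 -1"}}

```text
time: 3.82
position: [0.4952, 0.3095, 0.023]
tool_rot: [3.13, 0.262, -0.002]
ft_force: [0.8, 0.2, -1.1]
grip_width: 1.001
grip_force: 0.0
```

Run:
```python
from h import *
delta(.496,.3095,.007,9.7)
d=imaging.get_image("scene");e=imaging.get_image("top")
r=lambda i,x,y,w,h:cv2.resize(i[y:y+h,x:x+w],(400,400),interpolation=cv2.INTER_CUBIC)
cv2.imwrite("pics/g.png",np.hstack([r(d["img"],290,130,100,100),r(e["img"],145,165,100,100)]))
```

```text
t 3.825 pos [0.4952 0.3095 0.023 ] yaw 9.57 w 87.1 F [ 0.8  0.2 -1.1]
tool cm [0.08 0.01 1.6 ] turn [ 0.0005  0.0014 -0.0023]
```

View pics/g.png

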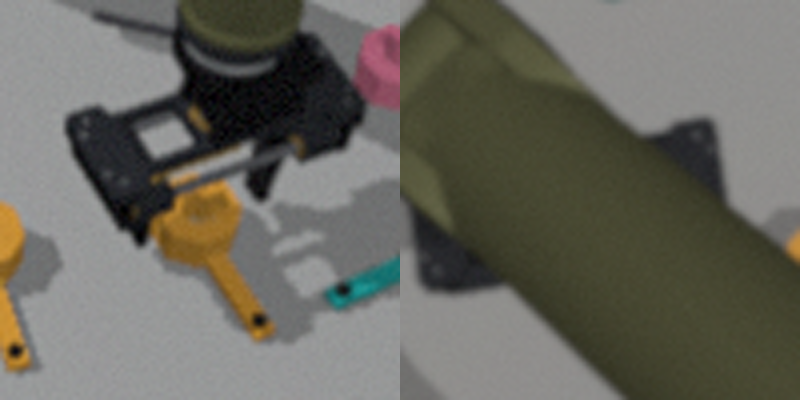

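The fingers straddle hub_a (left crop, around (200,220)) and clear everything else. I'll go down, close and lift.

Call:
{"name": "jog_arm", "arguments": {"rows": "0.1 0 1.6 0 0 0 -1; 0 0 0 0 0 0 -0.2; 0 0 0 0 0 0 0; 0 0 0 0 0 0 0.3; 0 0 0 0 0 0 0.7", "force": 40}}

```text
time: 4.55
position: [0.4964, 0.3103, 0.0078]
tool_rot: [3.131, 0.263, 0.001]
ft_force: [-0.6, -0.4, 0.1]
grip_width: 0.667
grip_force: 40.0
```

Call:
{"name": "jog_arm", "arguments": {"rows": "0 0 0 0 0 0 1; 0 0 0 0 0 0 1; 0 0 0 0 0 0 1; 0 0 -1 0 0 0 1; 0 0 -3 0 0 0 1"}}

```text
time: 5.18
position: [0.4945, 0.309, 0.0461]
tool_rot: [3.129, 0.263, -0.007]
ft_force: [-0.6, -0.2, -2.3]
grip_width: 0.662
grip_force: 40.0
```

Call:
{"name": "jog_arm", "arguments": {"rows": "0 0 -4 0 0 0 1; 0 0 -4 0 0 0.117 1; 0 0 0 0 0 0.117 1; 0 0 0 0 0 0.117 1; 0 0 0 0 0 0 1"}}

```text
time: 5.8
position: [0.4959, 0.3101, 0.1275]
tool_rot: [3.128, -0.285, -0.0]
ft_force: [1.0, 0.2, -3.2]
grip_width: 0.662
grip_force: 40.0
```

Run:
```python
from h import *
delta(.474,-.261,.125,-10.5)
for n in ("scene","top"):
    d=imaging.get_image(n); s=ctrl.get_state(); cv2.imwrite(f"pics/h_{n}.png",d["img"])
    P=np.array(s["position"]); print(n,project(d,P).round(0))
```

```text
t 5.8 pos [0.4959 0.3101 0.1275] yaw -10.42 w 57.6 F [ 1.   0.2 -3.2]
tool cm [ 8.17 56.56  0.28] turn [0.0005 0.0002 0.0015]
scene [[344. 159.]]
top [[186. 215.]]
```

Call:
{"name": "jog_arm", "arguments": {"rows": "0.7 5 0 0 0 0 1; 0.7 5 0 0 0 0 1; 0.7 5 0 0 0 0 1; 0.7 5 0 0 0 0 1; 0.7 5 0 0 0 0 1"}}

```text
time: 6.52
position: [0.4848, 0.0565, 0.1275]
tool_rot: [3.129, -0.284, 0.0]
ft_force: [0.1, 0.1, -2.8]
grip_width: 0.662
grip_force: 40.0
```

Call:
{"name": "jog_arm", "arguments": {"rows": "0.7 5 0 0 0 0 1; 0.7 5 0 0 0 0 1; 0.7 5 0 0 0 0 1; 0.7 5 0 0 0 0 1; 0.7 5 0 0 0 0 1"}}

```text
time: 7.15
position: [0.4737, -0.1956, 0.1275]
tool_rot: [3.129, -0.284, 0.0]
ft_force: [0.3, 0.0, -1.7]
grip_width: 0.664
grip_force: 40.0
```

Call:
{"name": "jog_arm", "arguments": {"rows": "1 5 0 0 0 0 1; 0 1.5 0 0 0 0 1; 0 0 0 0 0 0 1; 0 0 0 0 0 0 1"}}

```text
time: 7.65
position: [0.4724, -0.2576, 0.1273]
tool_rot: [-3.128, 0.282, 0.0]
ft_force: [-0.0, -0.4, -2.3]
grip_width: 0.66
grip_force: 40.0
```

Run:
```python
from h import *
delta(.474,-.261,.085,-10.5)
r=lambda i,x,y,w,h:cv2.resize(i[y:y+h,x:x+w],(400,480),interpolation=cv2.INTER_CUBIC)
a=[]
for n,x,y in (("scene",85,160),("top",360,150)):
    d=imaging.get_image(n); cv2.imwrite(f"pics/h_{n}.png",d["img"]); a.append(r(d["img"],x,y,100,120))
cv2.imwrite("pics/h.png",np.hstack(a))
```

```text
t 7.65 pos [ 0.4724 -0.2576  0.1273] yaw -10.31 w 57.4 F [-0.  -0.4 -2.3]
tool cm [0.22 0.31 4.23] turn [-0.0012  0.0004  0.0032]
```

View pics/h.png

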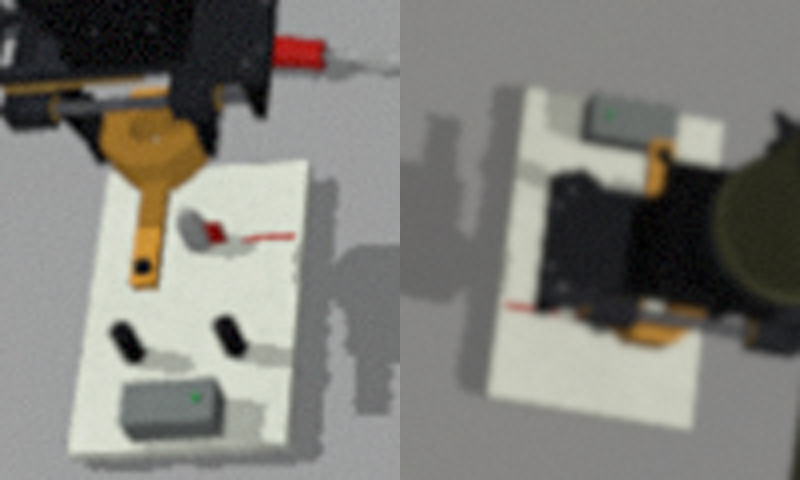

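hub_a is held, with its dot at crop (142,267) in the scene view and (662,148) in the top view. I'll use the dot to find where the hub sits in the grasp.

Run:
```python
from h import *
s=ctrl.get_state();p=np.array(s["position"]);z=p[2]-.0075+.01
print(p, delta(.474,-.261,.085,-10.5))
for n,u,rad in (("scene",(120.5,226.75),6),("top",(425.5,187),6)):
    d=imaging.get_image(n); g=cv2.cvtColor(d["img"],cv2.COLOR_BGR2GRAY)
    yy,xx=np.mgrid[:420,:560]; m=(np.hypot(xx-u[0],yy-u[1])<(4 if n=="scene" else 3))
    w=np.where(m,np.clip(75.-g,0,None),0); c=np.array([(w*xx).sum(),(w*yy).sum()])/w.sum()
    q=cast(d,c,z)[0]; v=q-p[:2]; print(n,c.round(1),q.round(4),"dist",np.hypot(*v).round(4),"ang",np.degrees(np.arctan2(v[1],v[0])).round(2))
```

```text
t 7.75 pos [ 0.4725 -0.2578  0.1275] yaw -10.31 w 57.1 F [-0.   0.9 -2.4]
tool cm [0.2  0.29 4.25] turn [-0.0006  0.      0.0034]
[ 0.47253667 -0.25781051  0.12753752] None
scene [120.1 226.2] [ 0.5614 -0.2736] dist 0.0902 ang -10.1
top [425.8 188.5] [ 0.559  -0.2744] dist 0.0881 ang -10.88
```

The hub is centred in the grasp, so I'll correct sideways and go down in stages.

Call:
{"name": "jog_arm", "arguments": {"rows": "0.15 0.3 0 0 0 0 1; 0 0 3 0 0 0 1; 0 0 2.2 0 0 0 1; 0 0 0 0 0 0 1; 0 0 0 0 0 0 1"}}

```text
time: 8.48
position: [0.4736, -0.2635, 0.0764]
tool_rot: [3.128, -0.287, 0.002]
ft_force: [-0.6, 0.4, -2.1]
grip_width: 0.66
grip_force: 40.0
```

Run:
```python
from h import *
delta(.4738,-.261,.028,-10.5)
r=lambda i,x,y,w,h:cv2.resize(i[y:y+h,x:x+w],(400,480),interpolation=cv2.INTER_CUBIC)
a=[]
for n,x,y in (("scene",85,170),("top",360,150)):
    d=imaging.get_image(n); a.append(r(d["img"],x,y,100,120))
cv2.imwrite("pics/i.png",np.hstack(a))
```

```text
t 8.475 pos [ 0.4736 -0.2635  0.0764] yaw -10.49 w 57.5 F [-0.6  0.4 -2.1]
tool cm [-0.03 -0.25  4.84] turn [ 0.0005 -0.0014  0.0001]
```

View pics/i.png

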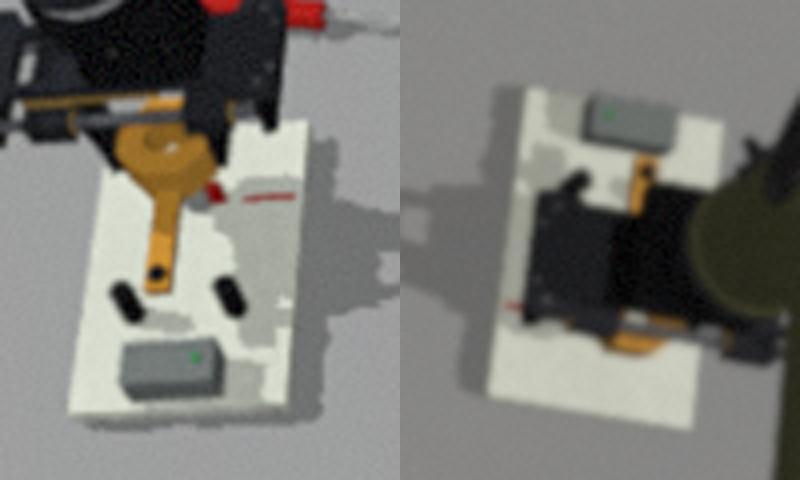

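The arm is heading between the posts. I'll take out the 2.5 mm sideways offset and let it settle.

Call:
{"name": "jog_arm", "arguments": {"rows": "0 -0.22 0 0 0 0 1; 0 0 0 0 0 0 1; 0 0 0 0 0 0 1"}}

```text
time: 8.95
position: [0.4734, -0.261, 0.0757]
tool_rot: [3.128, -0.287, 0.0]
ft_force: [-0.1, 0.2, -2.9]
grip_width: 0.659
grip_force: 40.0
```

Run:
```python
from h import *
for _ in range(4):
    delta(.4738,-.261,.028,-10.5); imaging.get_image("top")
```

```text
t 8.95 pos [ 0.4734 -0.261   0.0757] yaw -10.49 w 57.3 F [-0.1  0.2 -2.9]
tool cm [ 0.04 -0.01  4.77] turn [ 0.0003 -0.0003  0.0002]
t 9.0 pos [ 0.4734 -0.261   0.0757] yaw -10.5 w 57.5 F [-0.2 -0.9 -2.4]
tool cm [ 0.04 -0.01  4.77] turn [ 0.0002 -0.0002  0.0001]
t 9.05 pos [ 0.4733 -0.261   0.0756] yaw -10.5 w 57.6 F [-0.6  0.1 -2.6]
tool cm [ 0.05 -0.01  4.76] turn [ 0.0002 -0.0001  0.0001]
t 9.1 pos [ 0.4733 -0.261   0.0755] yaw -10.5 w 58.0 F [ 0.2  0.  -2.1]
tool cm [ 0.05 -0.01  4.75] turn [0.0001 0.     0.    ]
```

Settled. I'll lower to the taper first, watching the force.

Call:
{"name": "jog_arm", "arguments": {"rows": "0 0 0.8 0 0 0 1; 0 0 0.6 0 0 0 1; 0 0 0 0 0 0 1"}}

```text
time: 9.52
position: [0.4726, -0.2606, 0.0605]
tool_rot: [-3.128, 0.287, 0.003]
ft_force: [0.0, -0.7, -1.8]
grip_width: 0.665
grip_force: 40.0
```

Call:
{"name": "jog_arm", "arguments": {"rows": "0 0 0.5 0 0 0 1; 0 0 0.4 0 0 0 1; 0 0 0 0 0 0 1"}}

```text
time: 9.9
position: [0.473, -0.2608, 0.0521]
tool_rot: [-3.128, 0.287, 0.001]
ft_force: [-0.4, 0.2, -2.3]
grip_width: 0.664
grip_force: 40.0
```

Call:
{"name": "jog_arm", "arguments": {"rows": "0 0 0.3 0 0 0 1; 0 0 0.2 0 0 0 1; 0 0 0 0 0 0 1"}}

```text
time: 10.28
position: [0.4732, -0.2609, 0.0473]
tool_rot: [-3.128, 0.287, 0.001]
ft_force: [0.2, -0.1, -2.1]
grip_width: 0.664
grip_force: 40.0
```

Call:
{"name": "jog_arm", "arguments": {"rows": "0 0 0.3 0 0 0 1; 0 0 0.3 0 0 0 1; 0 0 0 0 0 0 1"}}

```text
time: 10.65
position: [0.473, -0.2608, 0.0411]
tool_rot: [-3.128, 0.287, 0.001]
ft_force: [-0.8, -0.4, -1.6]
grip_width: 0.664
grip_force: 40.0
```

It's past the key top with no contact force. I'll lower it the rest of the way.

Call:
{"name": "jog_arm", "arguments": {"rows": "0 0 0.5 0 0 0 1; 0 0 0.5 0 0 0 1; 0 0 0.2 0 0 0 1; 0 0 0 0 0 0 1; 0 0 0 0 0 0 1"}}

```text
time: 11.28
position: [0.4735, -0.261, 0.0296]
tool_rot: [3.128, -0.287, 0.0]
ft_force: [0.6, -0.5, -2.3]
grip_width: 0.663
grip_force: 40.0
```

Call:
{"name": "jog_arm", "arguments": {"rows": "0 0 0.1 0 0 0 1; 0 0 0.1 0 0 0 1; 0 0 0 0 0 0 1"}}

```text
time: 11.65
position: [0.4734, -0.261, 0.0277]
tool_rot: [3.128, -0.287, 0.0]
ft_force: [-0.4, 0.5, -0.5]
grip_width: 0.661
grip_force: 40.0
```

The load is now off the wrist, so the hub is on the plate. I'll open and retreat straight up.

Call:
{"name": "jog_arm", "arguments": {"rows": "0 0 0.05 0 0 0 1; 0 0 0 0 0 0 0; 0 0 0 0 0 0 -0.5; 0 0 0 0 0 0 -1; 0 0 0 0 0 0 -1", "force": 10}}

```text
time: 12.28
position: [0.4734, -0.261, 0.0269]
tool_rot: [3.128, -0.287, 0.0]
ft_force: [1.0, -0.1, 0.2]
grip_width: 0.892
grip_force: 0.0
```

Call:
{"name": "jog_arm", "arguments": {"rows": "0 0 -1 0 0 0 -1; 0 0 -3 0 0 0 -1; 0 0 -5 0 0 0 -1; 0 0 -5 0 0 0 -1; 0 5 -2 0 0 0 -1"}}

```text
time: 12.9
position: [0.4681, -0.3072, 0.192]
tool_rot: [3.128, -0.274, 0.011]
ft_force: [-0.4, -0.7, -0.2]
grip_width: 1.0
grip_force: 0.0
```

Call:
{"name": "jog_arm", "arguments": {"rows": "0 5 0 0 0 0 -1; 0 5 0 0 0 0 -1; 0 5 0 0 0 0 -1; 0 5 0 0 0 0 -1; 0 0 0 0 0 0 -1"}}

```text
time: 13.52
position: [0.4242, -0.5118, 0.1869]
tool_rot: [3.125, -0.299, -0.002]
ft_force: [-0.1, -0.0, -0.0]
grip_width: 1.003
grip_force: 0.0
```

Run:
```python
from h import *
r=lambda i,x,y,w,h:cv2.resize(i[y:y+h,x:x+w],(400,480),interpolation=cv2.INTER_CUBIC)
a=[]
for n,x,y in (("scene",85,180),("top",360,150)):
    d=imaging.get_image(n); a.append(r(d["img"],x,y,100,120))
    for m,ar,c in comps(gold(d["img"])>0,100):
        p=hub(d,m)
        if np.isfinite(p).all(): 
            q=cast(d,p,.015)[0]
            if abs(q[0]-.48)<.05: print(n,q.round(4),cast(d,p,.035)[0].round(4))
cv2.imwrite("pics/j.png",np.hstack(a))
```

```text
scene [0.4783 0.1555] [0.4922 0.1511]
scene [0.4825 0.0075] [0.4963 0.0061]
scene [ 0.4602 -0.2655] [ 0.4744 -0.2614]
top [0.4809 0.0069] [0.4779 0.0085]
top [0.4766 0.1556] [0.4737 0.1547]
top [ 0.4756 -0.2693] [ 0.4727 -0.2628]h.py:24: RuntimeWarning: Mean of empty slice.
  return np.argwhere(o)[:,::-1].mean(0)
  ret = um.true_divide(
```

View pics/j.png

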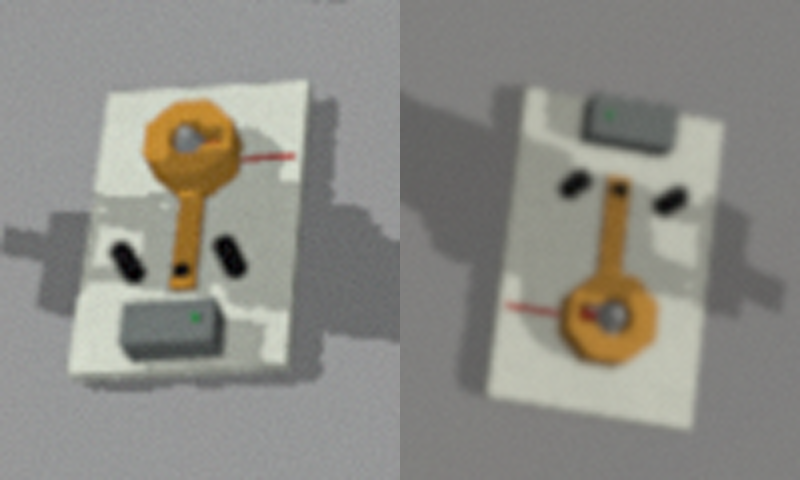

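The hub is seated: the shaft shows through the bore (scene crop (188,138), top crop (612,316)), the key sits in the keyway, and the arm lies between the posts. Both views agree on its centre at seated height. The other two gold hubs haven't moved.

```bash
python3 -c "
from bench import ticket
print(ticket.close_job())"
```

```text
the job is handed in; nothing more can be done
None
```

hub_a is seated flat on the plate over the keyed shaft, its arm between the posts and released; the other two hubs were left where they stood, and the job was handed in at about 13.6 s.

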